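First diagonal pair of the mould clamp

ROBOT

A 6-joint arm with a two-finger parallel gripper is mounted at the origin on a cart in front of the work surface, level with it; the furniture and walls round the work are solid. World frame = base frame: x ahead of the robot, y to its left, z up, the work surface at z = 0. Lengths are in m, angles in rad, forces in N, time in s.
With the tool pointing down it reaches from about 0.275 to 0.775 m from the base axis. Payload 14.6 kg.
Tool frame: the origin (TCP) lies between the finger pads; the fingertips stand 11 mm ahead of it and the grasp point (between the pads) lies 8 mm behind it; z points along the fingers, x is the direction in which the jaws open and shut, and the axes are right-handed (so a half turn about z gives the same grasp; the last joint's range is limited). The gripper opens to 85 mm and grips with 20 to 120 N. Pads are 22 mm wide; open, the fingers measure 114 mm over their backs; the gripper's body (76 mm by 85 mm) begins 54 mm behind the grasp point. The pads swing forward as they close: fully open they stand 13 mm farther back than shut.
Start: joints at [-1.435, 0.263, -0.048, 1.259, 0, 1.415], TCP at [0.151, -0.503, 0.242] pointing down, gripper open.
Joint ranges: [-2.65, 2.65], [-0.89, 1.7], [-1.18, 1.37], [-2.13, 2.11], [-1.35, 1.29], [-3.14, 3.14]. Speed limits (rad/s): [1.89, 1.89, 2.57, 2.79, 3.14, 3.14].

INTERFACE

Orientations are given as a unit quaternion [w, x, y, z].
In Python, from plant import env gives the robot as it stands.
- The arm moves only by the tool jog_arm, never from a script. Its arguments are lists of equal length, an entry for each row: "travel": the shift along the world's x, y, z in m, a list of three; "turn": the turn about the world's z in degrees. In form: {"travel": [[tx, ty, tz], ...], "turn": [turn, ...]}. A call has 1 to 10 rows; each row is the pose to reach, as a shift and turn from the pose commanded when the call began; what a row does not reach only later rows make up. A row lasts 1/8 s, in which the tool goes at most 62.5 mm and 10.7 degrees, less where a joint would pass 70% of its speed; a pose out of reach is approached as far as the arm can. A call with a gripper value outside its range is refused whole. "grip" is the closure, from 0 (fully open) to 1 (shut), set as the call begins (left out, the last holds). The fingers move at their own pace and stop on an object; "force" is the grip in N (left out, the last holds). Time passes only in rows, so rows that repeat a pose let the fingers close. It gives the time, the measured TCP pose, the force and the opening at its end, in the units of the state.
- env.get_state(): the state, without advancing time (a new reading comes with each control period).
- env.grab_frame(name): name is "scene" or "top"; returns a dict with "pixels" (384x512x3 uint8, blue, green, red), "camera_matrix" (3x3 intrinsics, pixels), "world_from_camera" (4x4, takes a point from camera to world coordinates). Camera axes: x right, y up, looking along -z (the intrinsics and any distortion apply to the point x, -y, -z); pixel columns grow to the right and rows downward; lengths in m; the calibration is good to about 2 mm. A picture is of the moment at which its call begins. There is no depth.
- env.close_job(): hands the job in, once; it reports no verdict.
The state is a dict: "clock": time; "q": joint angles; "joint_velocities": joint speeds; "joint_torque": joint torques, N m; "ee_pos": TCP position; "tool_rot": TCP orientation; "ft_force": force on the tool from outside, world axes, zero at the start; "ft_torque": the same for the moment, N m; "finger_gap": opening from 0.0 (shut) to 1.0 (fully open).
Only numpy, scipy, OpenCV 4.12 (cv2) and the standard library are available. Lean on these libraries where they do the work, as an engineer would, in place of code of your own. Each camera call takes 0.05 s, during which the arm holds its last target.

TASK

Start the first tightening pass on the round mould clamp, in star order: turn the red knob clockwise until its bar lies along the rim, over its two yellow lines, and no further; then do the same with the knob straight across the cover from it. Leave the two knobs on either side loose, as they are.

Things in the scene. Friction and masses are not known exactly. Their poses are not given: they have to be found in the camera images.
- knob_red_grip (a point): the red hand knob on the round mould clamp. The point is on its turning axis at grip height, 80 mm above the work surface and 34 mm above the grey cover. The T-bar is 48 mm long (x axis) and 14 mm wide (y axis); its flat sides run from 18 mm below the point to 12 mm above it, the knob's top; z is up. Axis 75 mm from the cover's middle
- knob_3_grip (a point): the black hand knob straight across the cover from the red one. The point is on its turning axis at grip height, 80 mm above the work surface and 34 mm above the grey cover. The T-bar is 48 mm long (x axis) and 14 mm wide (y axis); its flat sides run from 18 mm below the point to 12 mm above it, the knob's top; z is up. Axis 75 mm from the cover's middle
- knob_red (a joint): the red knob; angle in rad: 0 when its bar points straight out from the middle of the cover, growing as it is turned clockwise seen from above; 1.571 = bar along the rim, square to that line (over the yellow lines). It starts at 0.25 to 0.6, turns evenly with friction (about 0.06 N m) with no stop until 3.1 and stays where it is left
- knob_3 (a joint): the black knob straight across from the red one; angle in rad: 0 when its bar points straight out from the middle of the cover, growing as it is turned clockwise seen from above; 1.571 = bar along the rim, square to that line (over the yellow lines). It starts at 0.25 to 0.6, turns evenly with friction (about 0.06 N m) with no stop until 3.1 and stays where it is left
- knob_2 (a joint): a black knob beside the red one (a quarter of the circle anticlockwise from it seen from above), to be left alone; angle in rad: 0 when its bar points straight out from the middle of the cover, growing as it is turned clockwise seen from above; 1.571 = bar along the rim, square to that line (over the yellow lines). It starts at 0.25 to 0.6, turns evenly with friction (about 0.06 N m) with no stop until 3.1 and stays where it is left
- knob_4 (a joint): the other black knob beside the red one (a quarter of the circle clockwise from it), to be left alone; angle in rad: 0 when its bar points straight out from the middle of the cover, growing as it is turned clockwise seen from above; 1.571 = bar along the rim, square to that line (over the yellow lines). It starts at 0.25 to 0.6, turns evenly with friction (about 0.06 N m) with no stop until 3.1 and stays where it is left

How it is judged:
On the way, in this order (a step that is already met when the one before it is completed fails the run):
1. the red knob's bar is along the rim while the knob across from it is still loose (value of joint knob_red between 1.27 and 1.87 rad and value of joint knob_3 between 0.1 and 0.85 rad), for 0.2 s.
2. then the bar of the knob straight across is along the rim (value of joint knob_3 between 1.27 and 1.87 rad), for 0.2 s.
At the end, for the whole second after the job is handed in: The red knob and the one straight across from it both have their bars along the rim (joint 1.571 within 0.3 rad), the red one having been done first; the two other knobs are still loose where they were (joint between 0.1 and 0.85 rad) (all of step 2 and value of joint knob_red between 1.27 and 1.87 rad and value of joint knob_2 between 0.1 and 0.85 rad and value of joint knob_4 between 0.1 and 0.85 rad); the robot touches nothing.
It fails at once if one of the two side knobs is turned (not (value of joint knob_2 between 0.1 and 0.85 rad and value of joint knob_4 between 0.1 and 0.85 rad)).
It also fails if it takes over 48 s, if anything falls off the work surface, if the arm or the gripper's body presses on something with over 40 N, if the wrist force passes 120 N, or if a joint passes its speed limit or range.

## Working session

There is one attempt and no reset: what is moved stays moved. The work goes in short steps, Python scripts to look and compute and a tool call to move; the robot and the scene stay as the last step left them, time stands still between calls to the robot, and variables do not carry over. Pictures are saved under pics/ and viewed, and the job is handed in when it is done.

Besides the shell and the picture viewer there is one more tool, called as name([rows], argument=value, ...), one row to a line, values as JSON. jog_arm: Moves the arm, as the interface text tells. Its arguments: {"type":"object","properties":{"travel":{"type":"array","items":{"type":"array","items":{"type":"number"}}},"turn":{"type":"array","items":{"type":"number"}},"grip":{"type":"number"},"force":{"type":"number"}},"required":["travel","turn"]}

```bash
mkdir -p pics; python3 - <<'E'
from plant import env
import cv2,numpy as np
for n in("scene","top"):
    f=env.grab_frame(n); cv2.imwrite(f"pics/{n}0.png",f["pixels"]); np.savez(f"{n}.npz",K=f["camera_matrix"],T=f["world_from_camera"]); print(n,f["camera_matrix"].round(2).tolist(),f["world_from_camera"].round(4).tolist(), [k for k in f])
s=env.get_state();print(s)
E
```

```text
scene [[403.58, 0.0, 249.37], [0.0, 403.58, 190.76], [0.0, 0.0, 1.0]] [[-0.8921, 0.3613, -0.2714, 0.3353], [-0.4518, -0.7046, 0.5472, 0.5196], [0.0065, 0.6108, 0.7918, 0.7767], [0.0, 0.0, 0.0, 1.0]] ['pixels', 'camera_matrix', 'world_from_camera']
top [[479.85, 0.0, 256.04], [0.0, 479.85, 179.87], [0.0, 0.0, 1.0]] [[-0.0111, 0.9848, -0.1735, 0.4029], [-0.9999, -0.0131, -0.0103, 0.037], [-0.0124, 0.1733, 0.9848, 0.9372], [0.0, 0.0, 0.0, 1.0]] ['pixels', 'camera_matrix', 'world_from_camera']
{'clock': 0.1, 'q': array([-1.43531328e+00,  2.63481536e-01, -4.88292757e-02,  1.25944545e+00,
       -2.72645358e-05,  1.41550772e+00]), 'joint_velocities': array([-0.00148993, -0.00188315,  0.0021739 , -0.00123685, -0.00042859,
        0.0002075 ]), 'joint_torque': array([ 3.21764172e-03, -6.38582253e+01,  3.85062289e+01,  1.00160076e-02,
       -9.29360090e-05, -1.62486788e-05]), 'ee_pos': array([ 0.15047432, -0.50272762,  0.24188608]), 'tool_rot': array([-3.33190337e-04,  8.02088302e-01, -5.97205262e-01, -3.45746633e-04]), 'ft_force': array([-0.8383012 ,  0.51107091,  0.47398298]), 'ft_torque': array([-0.035616  ,  0.01530713, -0.02674581]), 'finger_gap': 0.996666376126214}
```

View pics/top0.png

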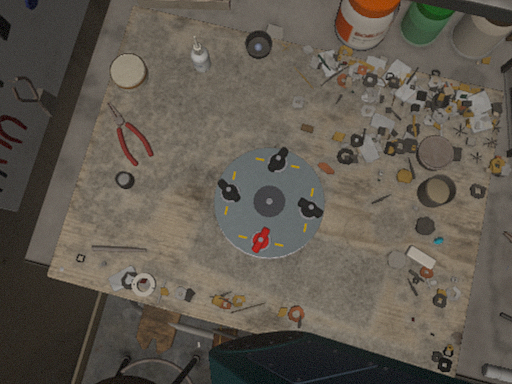

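View pics/scene0.png

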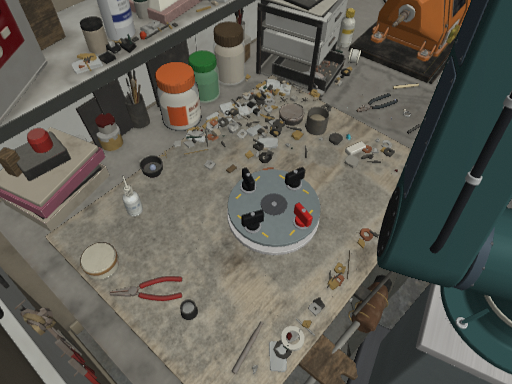

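```bash
python3 - <<'E'
import cv2
a=cv2.imread("pics/top0.png")[135:270,200:340]; cv2.imwrite("pics/topc.png",cv2.resize(a,None,fx=4.4,fy=4.4,interpolation=cv2.INTER_CUBIC))
a=cv2.imread("pics/scene0.png")[155:255,215:335]; cv2.imwrite("pics/scenec.png",cv2.resize(a,None,fx=5,fy=5,interpolation=cv2.INTER_CUBIC))
E
```

```text
(no output)
```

View pics/topc.png

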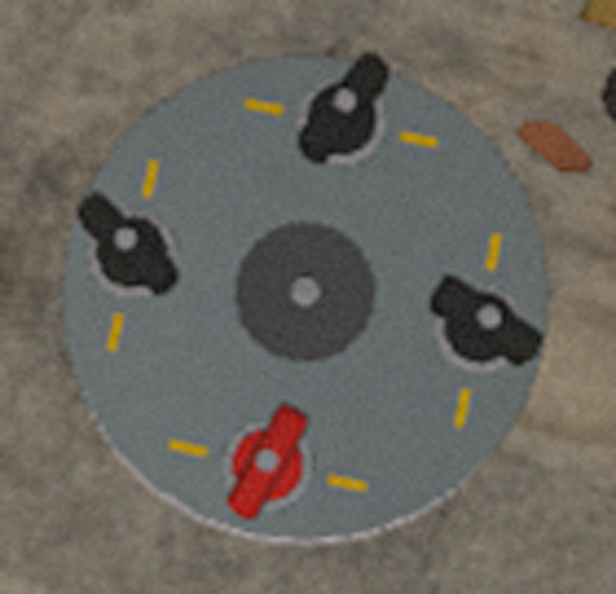

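View pics/scenec.png

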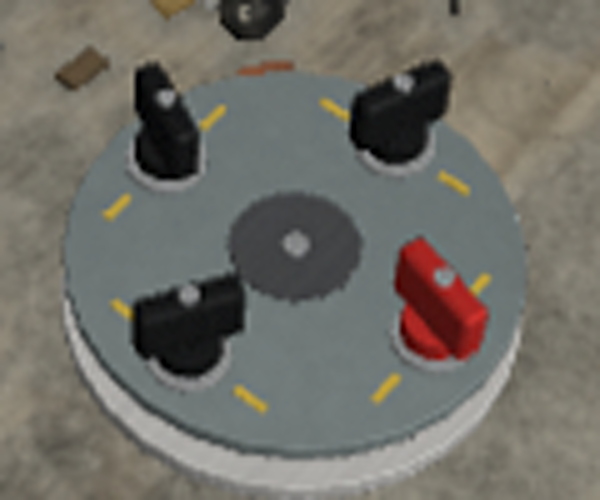

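```bash
cat > h.py <<'E'
import numpy as np
def ray(cam,u,v,z):
    d=np.load(f"{cam}.npz");K,T=d["K"],d["T"]
    x=np.linalg.solve(K,[u,v,1]);r=T[:3,:3]@np.array([x[0],-x[1],-x[2]]);o=T[:3,3]
    return o+r*(z-o[2])/r[2]
E
python3 - <<'E'
from h import *
def t(u,v,z):return ray("top",200+(u+.5)/4.4-.5,135+(v+.5)/4.4-.5,z)[:2]
def s(u,v,z):return ray("scene",215+(u+.5)/5-.5,155+(v+.5)/5-.5,z)[:2]
z=.092
T={'r':t(266,460,z),'3':t(345,99,z),'L':t(125,238,z),'R':t(489,316,z)}
S={'r':s(445,277,z),'3':s(165,97,z),'L':s(190,294,z),'R':s(404,82,z)}
for k in T:print(k,T[k].round(4),S[k].round(4))
print('mid',(T['r']+T['3'])/2,(T['L']+T['R'])/2,(S['r']+S['3'])/2,(S['L']+S['R'])/2)
for P in(T,S):print(np.linalg.norm(P['r']-P['3']),np.linalg.norm(P['L']-P['R']))
for P in(T,S):
  d=P['r']-P['3'];print('dir red out',np.degrees(np.arctan2(d[1],d[0])))
  d=P['L']-P['R'];print('dir L out',np.degrees(np.arctan2(d[1],d[0])))
for n,a,b in(('r',(291,410),(245,510)),('3',(372,62),(318,155)),('L',(95,203),(165,285)),('R',(445,285),(528,354))):
  d=t(*a,z)-t(*b,z);print(n,np.degrees(np.arctan2(d[1],d[0]))%180,np.linalg.norm(d),((t(*a,z)+t(*b,z))/2).round(4))
for n,a,b in(('r',(189,448),(347,483)),('3',(264,106),(418,139))):
  p,q=t(*a,.046),t(*b,.046);d=p-q;print('yel',n,np.degrees(np.arctan2(d[1],d[0]))%180,((p+q)/2).round(4))
from plant import env
from scipy.spatial.transform import Rotation as Ro
q=env.get_state()["tool_rot"];M=Ro.from_quat(q[[1,2,3,0]]).as_matrix();print(M.round(3),np.degrees(np.arctan2(M[1,0],M[0,0])))
E
```

```text
r [0.4464 0.04  ] [0.4474 0.04  ]
3 [0.5929 0.0058] [0.5946 0.0063]
L [0.5365 0.096 ] [0.5375 0.0957]
R [ 0.5028 -0.0504] [ 0.5038 -0.0501]
mid [0.5196495  0.02285484] [0.5196541  0.02280008] [0.52101731 0.02312983] [0.52066325 0.02277103]
0.15051258993067948 0.1502155209751043
0.15102434997478775 0.14967021779346465
dir red out 166.8652417601464
dir L out 77.05763171093314
dir red out 167.11639913894444
dir L out 76.97408287721363
r 154.44418124601134 0.043576341983454454 [0.4464 0.0391]
3 149.4191884196901 0.04487850022544388 [0.589  0.0058]
L 39.82478855818759 0.044253379889280985 [0.5341 0.094 ]
R 48.92775347079025 0.0430518353673345 [ 0.5015 -0.0493]
yel r 76.91784906353791 [0.4464 0.0394]
yel 3 76.84328120369958 [0.5929 0.006 ]
[[ 0.287 -0.958 -0.   ]
 [-0.958 -0.287  0.001]
 [-0.001 -0.    -1.   ]] -73.3400072828644
```

jog_arm([
  [0.03,0.054,0],
  [0.06,0.108,0],
  [0.09,0.162,0],
  [0.12,0.216,0],
  [0.15,0.27,0],
  [0.18,0.324,0],
  [0.21,0.378,0],
  [0.24,0.432,0],
  [0.27,0.486,0],
  [0.2965,0.5425,0],
], turn=[10,20,30,40,50,60,70,80,90,100], grip=0.45, force=40)

```text
clock: 1.35
ee_pos: [0.4477, 0.0417, 0.2422]
tool_rot: [0.0, 0.972, 0.233, 0.0]
ft_force: [1.0, -0.0, -0.5]
finger_gap: 0.55
```

```bash
cat >> h.py <<'E'
def st():
    from plant import env
    from scipy.spatial.transform import Rotation as Ro
    s=env.get_state();q=s["tool_rot"];M=Ro.from_quat(q[[1,2,3,0]]).as_matrix()
    print(s["clock"],s["ee_pos"].round(4),"yaw",np.degrees(np.arctan2(M[1,0],M[0,0])).round(2),"q",s["q"].round(3),"F",s["ft_force"].round(1),"M",s["ft_torque"].round(2),"gap",round(s["finger_gap"],3))
E
python3 -c "
from h import *
st()
def s(u,v,z):return ray('scene',215+(u+.5)/5-.5,155+(v+.5)/5-.5,z)[:2]
for a,b in (((422,245),(478,315)),):
  d=s(*a,.092)-s(*b,.092);print(np.degrees(np.arctan2(d[1],d[0]))%180,np.linalg.norm(d))"
```

```text
1.35 [0.4477 0.0417 0.2422] yaw 27.0 q [-0.089  0.134 -0.218  1.219 -0.     1.011] F [ 1.  -0.  -0.5] M [-0.03 -0.07 -0.03] gap 0.55
146.80020727802332 0.04053379918006921
```

jog_arm([
  [-0.0005,-0.0015,-0.03],
  [-0.0005,-0.0015,-0.06],
  [-0.0005,-0.0015,-0.09],
  [-0.0005,-0.0015,-0.11],
  [-0.0005,-0.0015,-0.11],
  [-0.0005,-0.0015,-0.11],
], turn=[10,20,30,35,35,35])

```text
clock: 2.1
ee_pos: [0.4468, 0.038, 0.133]
tool_rot: [0.0, 0.859, 0.512, 0.0]
ft_force: [0.0, -0.7, -0.0]
finger_gap: 0.553
```

```bash
python3 - <<'E'
from h import *
st()
from plant import env
import cv2
for n in("top","scene"):
    p=env.grab_frame(n)["pixels"]
    a=p[135:270,200:340] if n=="top" else p[120:255,215:355]
    cv2.imwrite(f"pics/{n}1.png",cv2.resize(a,None,fx=4.4,fy=4.4,interpolation=cv2.INTER_CUBIC))
E
```

```text
2.1 [0.4468 0.038  0.133 ] yaw 61.54 q [-0.097  0.2   -0.448  0.922  0.     0.399] F [ 0.  -0.7 -0. ] M [-0.01  0.02  0.02] gap 0.553
```

View pics/scene1.png

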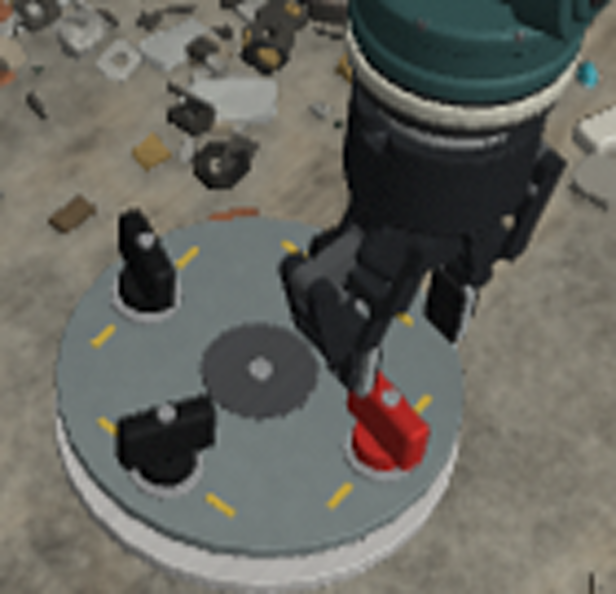

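jog_arm([
  [0,0.001,-0.02],
  [0,0.001,-0.04],
  [0,0.001,-0.06],
  [0,0.001,-0.06],
  [0,0.001,-0.06],
], turn=[0,0,0,0,0])

```text
clock: 2.82
ee_pos: [0.447, 0.039, 0.0732]
tool_rot: [0.0, 0.859, 0.512, 0.0]
ft_force: [0.4, 0.0, -0.2]
finger_gap: 0.551
```

```bash
python3 - <<'E'
from h import *
st()
from plant import env
import cv2
for n in("top","scene"):
    p=env.grab_frame(n)["pixels"]
    a=p[135:270,200:340] if n=="top" else p[120:255,215:355]
    cv2.imwrite(f"pics/{n}2.png",cv2.resize(a,None,fx=4.4,fy=4.4,interpolation=cv2.INTER_CUBIC))
st()
E
```

```text
2.825 [0.447  0.039  0.0732] yaw 61.64 q [-0.095  0.262 -0.553  0.755 -0.     0.4  ] F [ 0.4  0.  -0.2] M [-0.01 -0.02 -0.03] gap 0.551
2.925 [0.4471 0.039  0.0732] yaw 61.65 q [-0.095  0.262 -0.554  0.754 -0.     0.4  ] F [ 0.4  0.4 -0.2] M [-0.02 -0.04 -0.01] gap 0.55
```

View pics/scene2.png

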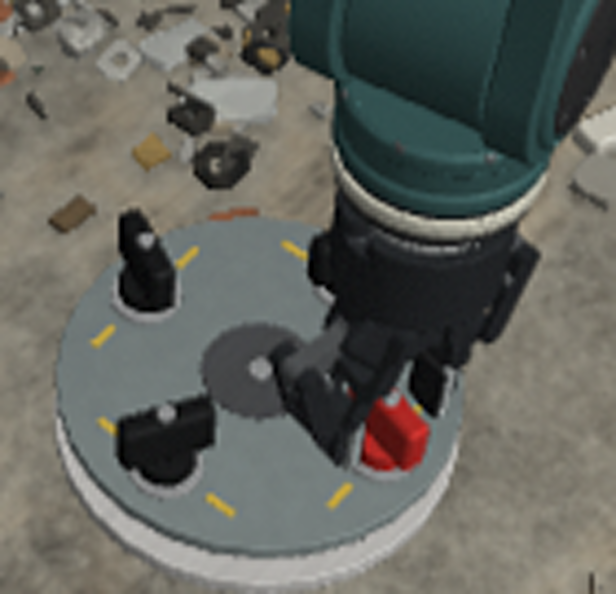

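The jaws straddle the red bar (about 390,430). Shift 1 mm onto the axis, then close.

jog_arm([
  [0,0.001,0],
  [0,0.001,0],
  [0,0.001,0],
  [0,0.001,0],
  [0,0.001,0],
  [0,0.001,0],
  [0,0.001,0],
  [0,0.001,0],
], turn=[0,0,0,0,0,0,0,0], grip=1, force=40)

```text
clock: 3.92
ee_pos: [0.4465, 0.0392, 0.0729]
tool_rot: [0.001, 0.859, 0.512, -0.001]
ft_force: [-4.8, -8.7, 12.5]
finger_gap: 0.156
```

```bash
python3 -c "
from h import *
st()"
```

```text
3.925 [0.4465 0.0392 0.0729] yaw 61.64 q [-0.093  0.262 -0.554  0.754 -0.002  0.402] F [-4.8 -8.7 12.5] M [-1.53  0.99  0.06] gap 0.156
```

jog_arm([
  [0,-0.0005,0.0005],
  [0,-0.001,0.0005],
  [0,-0.001,0.0005],
  [0,-0.001,0.0005],
  [0,-0.001,0.0005],
  [0,-0.001,0.0005],
  [0,-0.001,0.0005],
  [0,-0.001,0.0005],
  [0,-0.001,0.0005],
  [0,-0.001,0.0005],
], turn=[-5,-13,-22,-31,-40,-49,-58,-67,-74.5,-74.5])

```text
clock: 5.18
ee_pos: [0.4465, 0.039, 0.0729]
tool_rot: [0.0, 0.994, -0.111, 0.0]
ft_force: [-1.6, -1.4, 2.5]
finger_gap: 0.156
```

```bash
python3 - <<'E'
from h import *
st()
from plant import env
import cv2
for n in("top","scene"):
    p=env.grab_frame(n)["pixels"]
    a=p[135:270,200:340] if n=="top" else p[120:255,215:355]
    cv2.imwrite(f"pics/{n}3.png",cv2.resize(a,None,fx=4.4,fy=4.4,interpolation=cv2.INTER_CUBIC))
st()
E
```

```text
5.175 [0.4465 0.039  0.0729] yaw -12.8 q [-0.095  0.262 -0.554  0.755 -0.     1.699] F [-1.6 -1.4  2.5] M [-0.24  0.13 -0.13] gap 0.156
5.275 [0.4465 0.039  0.0729] yaw -12.67 q [-0.095  0.262 -0.554  0.755 -0.     1.697] F [-2.4 -1.6  2.9] M [-0.22  0.23 -0.1 ] gap 0.158
```

View pics/scene3.png

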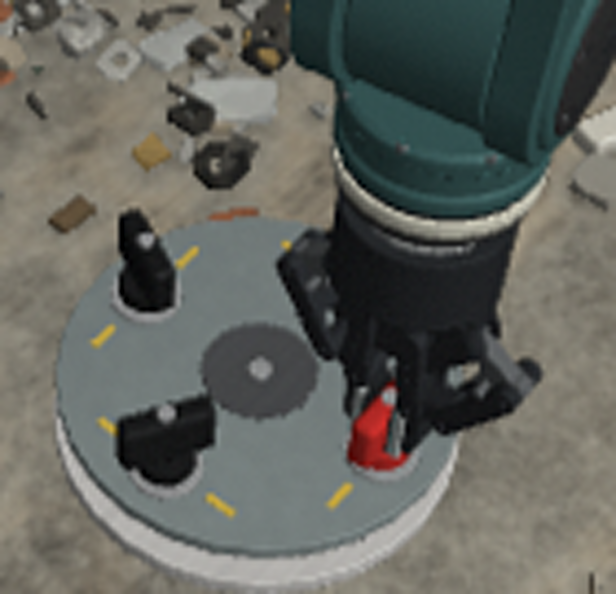

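jog_arm([
  [0,0,0],
  [0,0,0],
  [0,0,0],
  [0,0,0],
  [0,0,0.02],
  [0,0,0.05],
  [0,0,0.08],
  [0,0,0.1],
  [0,0,0.1],
], turn=[0,0,0,0,0,0,0,0,0], grip=0.45)

```text
clock: 6.4
ee_pos: [0.4472, 0.039, 0.1738]
tool_rot: [-0.0, 0.994, -0.112, 0.001]
ft_force: [-0.2, 0.0, -0.1]
finger_gap: 0.549
```

```bash
python3 - <<'E'
from h import *
st()
from plant import env
import cv2
for n in("top","scene"):
    p=env.grab_frame(n)["pixels"]
    a=p[135:270,200:340] if n=="top" else p[120:255,215:355]
    cv2.imwrite(f"pics/{n}4.png",cv2.resize(a,None,fx=4.4,fy=4.4,interpolation=cv2.INTER_CUBIC))
E
```

```text
6.4 [0.4472 0.039  0.1738] yaw -12.83 q [-0.095  0.167 -0.369  1.032  0.     1.7  ] F [-0.2  0.  -0.1] M [ 0.01  0.01 -0.05] gap 0.549
```

View pics/scene4.png

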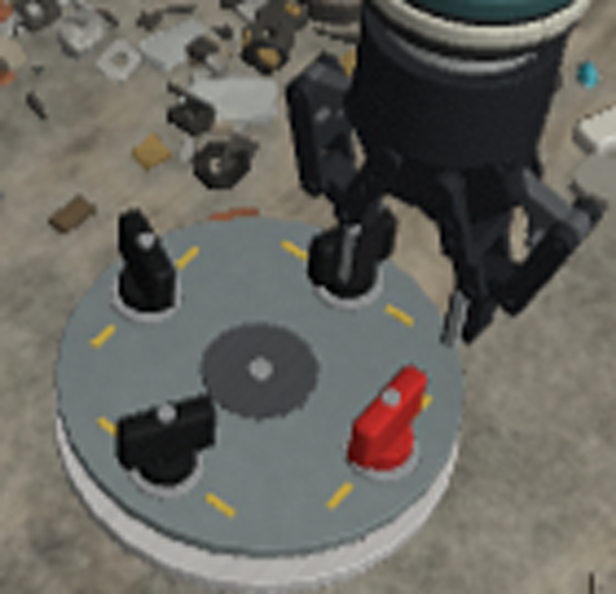

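jog_arm([
  [0.03,-0.007,0],
  [0.06,-0.014,0],
  [0.09,-0.021,0],
  [0.12,-0.028,0],
  [0.146,-0.0335,0],
  [0.146,-0.0335,0],
  [0.146,-0.0335,0],
  [0.146,-0.0335,-0.02],
  [0.146,-0.0335,-0.04],
  [0.146,-0.0335,-0.04],
], turn=[10,20,30,40,50,60,70,72,72,72])

```text
clock: 7.75
ee_pos: [0.5912, 0.0057, 0.1307]
tool_rot: [-0.001, 0.87, 0.494, -0.002]
ft_force: [0.7, -0.5, 0.6]
finger_gap: 0.549
```

```bash
python3 - <<'E'
from h import *
st()
from plant import env
import cv2
for n in("top","scene"):
    p=env.grab_frame(n)["pixels"]
    a=p[135:270,200:340] if n=="top" else p[120:255,215:355]
    cv2.imwrite(f"pics/{n}5.png",cv2.resize(a,None,fx=4.4,fy=4.4,interpolation=cv2.INTER_CUBIC))
E
```

```text
7.75 [0.5912 0.0057 0.1307] yaw 59.16 q [-0.128  0.431 -0.1    1.044  0.     0.41 ] F [ 0.7 -0.5  0.6] M [-0.   -0.02  0.01] gap 0.549
```

View pics/scene5.png

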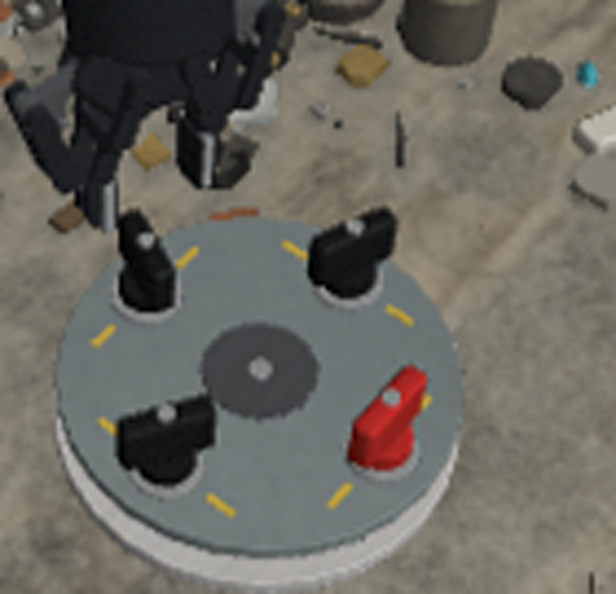

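View pics/top5.png

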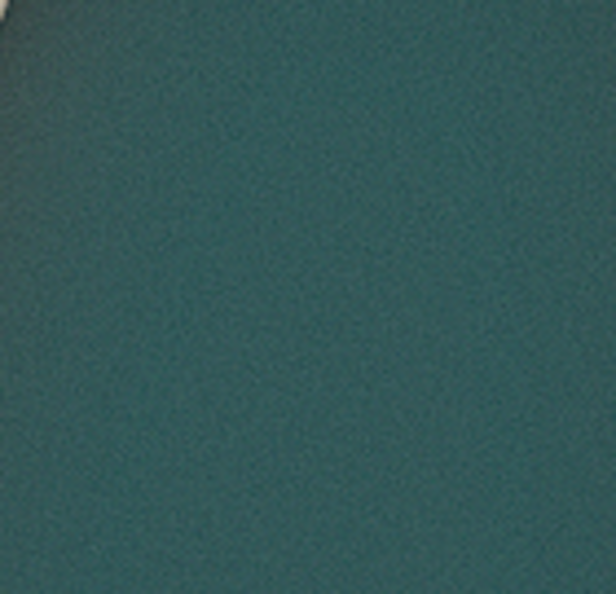

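jog_arm([
  [0.0,0,-0.02],
  [0,0,-0.04],
  [0,0,-0.0575],
  [0,0,-0.0575],
  [0,0,-0.0575],
], turn=[0,0,0,0,0])

```text
clock: 8.48
ee_pos: [0.5931, 0.0055, 0.0763]
tool_rot: [0.0, 0.87, 0.494, 0.001]
ft_force: [0.6, -0.1, -0.6]
finger_gap: 0.548
```

```bash
python3 - <<'E'
from h import *
st()
from plant import env
import cv2
for n in("scene",):
    p=env.grab_frame(n)["pixels"]
    a=p[120:255,215:355]
    cv2.imwrite(f"pics/{n}6.png",cv2.resize(a,None,fx=4.4,fy=4.4,interpolation=cv2.INTER_CUBIC))
st()
E
```

```text
8.475 [0.5931 0.0055 0.0763] yaw 59.16 q [-0.128  0.472 -0.191  0.907  0.     0.41 ] F [ 0.6 -0.1 -0.6] M [-0.01  0.02 -0.03] gap 0.548
8.525 [0.5931 0.0054 0.0764] yaw 59.16 q [-0.128  0.472 -0.191  0.907 -0.     0.41 ] F [ 0.5 -0.9  0.2] M [ 0.04 -0.03  0.05] gap 0.549
```

View pics/scene6.png

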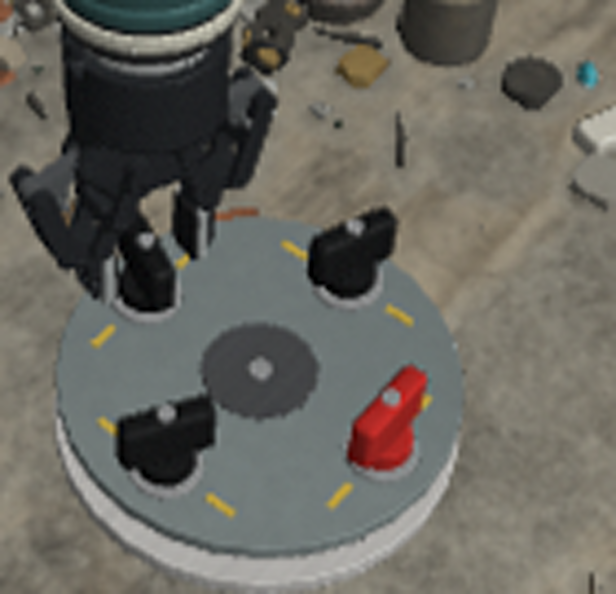

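The jaws straddle the across knob (about 148,270), centred on it. Lower 2 mm and close.

jog_arm([
  [0,0,-0.002],
  [0,0,-0.002],
  [0,0,-0.002],
  [0,0,-0.002],
  [0,0,-0.002],
  [0,0,-0.002],
  [0,0,-0.002],
  [0,0,-0.002],
], turn=[0,0,0,0,0,0,0,0], grip=1, force=40)

```text
clock: 9.52
ee_pos: [0.5926, 0.0053, 0.0736]
tool_rot: [0.0, 0.87, 0.494, 0.0]
ft_force: [-1.7, -3.6, 6.1]
finger_gap: 0.157
```

```bash
python3 -c "
from h import *
st()"
```

```text
9.525 [0.5926 0.0053 0.0736] yaw 59.15 q [-0.128  0.474 -0.195  0.901 -0.     0.41 ] F [-1.7 -3.6  6.1] M [-0.61  0.42  0.02] gap 0.157
```

jog_arm([
  [0,0,0],
  [0,0,0],
  [0,0,0],
  [0,0,0],
  [0,0,0],
  [0,0,0],
  [0,0,0],
  [0,0,0],
  [0,0,0],
  [0,0,0],
], turn=[-5,-13,-22,-31,-40,-49,-58,-66,-72,-72])

```text
clock: 10.78
ee_pos: [0.5926, 0.0053, 0.0736]
tool_rot: [0.0, 0.994, -0.113, 0.0]
ft_force: [-1.4, -3.4, 6.1]
finger_gap: 0.158
```

```bash
python3 -c "
from h import *
st()"
```

```text
10.775 [0.5926 0.0053 0.0736] yaw -12.94 q [-1.280e-01  4.740e-01 -1.950e-01  9.010e-01 -1.000e-03  1.668e+00] F [-1.4 -3.4  6.1] M [-0.63  0.4  -0.07] gap 0.158
```

jog_arm([
  [0,0,0],
  [0,0,0],
  [0,0,0],
  [0,0,0],
  [0,0,0],
  [0,0,0.02],
  [0,0,0.05],
  [0,0,0.08],
  [0,0,0.12],
  [0,0,0.12],
], turn=[0,0,0,0,0,0,0,0,0,0], grip=0.45)

```text
clock: 12.02
ee_pos: [0.5938, 0.0054, 0.196]
tool_rot: [0.0, 0.994, -0.112, 0.002]
ft_force: [-0.4, -0.8, -0.5]
finger_gap: 0.552
```

```bash
python3 - <<'E'
from h import *
from plant import env
import cv2
for n in("scene",):
    p=env.grab_frame(n)["pixels"]
    a=p[120:255,215:355]
    cv2.imwrite(f"pics/{n}7.png",cv2.resize(a,None,fx=4.4,fy=4.4,interpolation=cv2.INTER_CUBIC))
st()
E
```

```text
12.075 [0.5931 0.0055 0.1942] yaw -12.84 q [-0.128  0.396  0.021  1.194  0.     1.667] F [-0.4 -0.2 -0.8] M [ 0.02 -0.04 -0.01] gap 0.549
```

View pics/scene7.png

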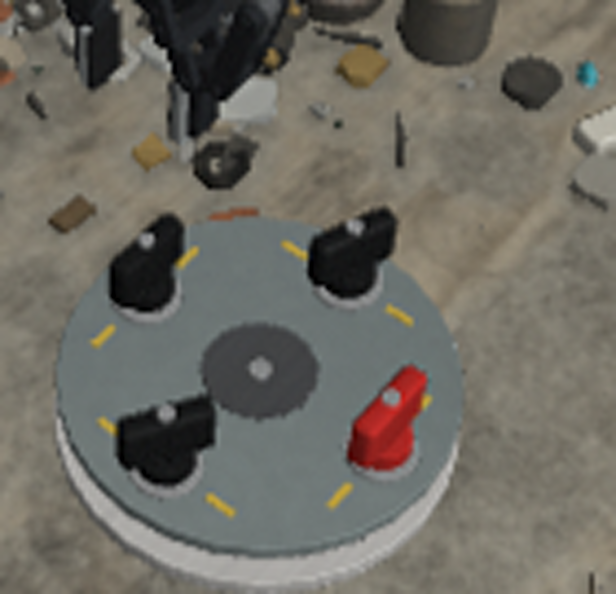

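```bash
python3 - <<'E'
from plant import env
print(env.close_job())
E
```

```text
the job is handed in; nothing more can be done
None
```

I turned the red knob clockwise by about 74° until its bar lay along the rim, released it, then did the same with the knob straight across (about 72°). I handed the job in at about 12 s of the 48 s allowed; the hand-in reports no verdict.

- **Bar angles:** at release the jaws stood at -12.7° on the red knob and -12.9° on the other. The target was about -13°, and the tolerance is 0.3 rad (about 17°).
- **Last picture:** both bars lie over their yellow lines and the two side knobs look unmoved. The arm is about 0.1 m clear above the clamp. I took no picture after handing in.
- **Measurement differences:** the two cameras put the red bar's starting angle at 154° and 147°, so I started the grasp in between; once gripped, the bar lines up with the jaws. The grasps showed a side force of about 10 N on the red knob and 4 N on the other, which fits a small error in where I placed the axis.

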